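Draw the frosted drawer out of the freezer rack with the pull hook

ROBOT

A 6-joint arm with a two-finger parallel gripper is mounted at the origin on the work surface. World frame = base frame: x ahead of the robot, y to its left, z up, the work surface at z = 0. Lengths are in m, angles in rad, forces in N, time in s.
With the tool pointing down it reaches from about 0.325 to 0.85 m from the base axis. Payload 15.5 kg.
Tool frame: the origin (TCP) lies at the very end of the fingers, on their centre line; the grasp point (between the pads) lies 19 mm behind it; z points along the fingers, y is the line along which they close (so a half turn about z gives the same grasp; the last joint's range is limited). The gripper opens to 91 mm and grips with 3 to 60 N. Pads are 32 mm wide; open, the fingers measure 118 mm over their backs; the gripper's body (76 mm by 178 mm) begins 60 mm behind the grasp point.
Start: joints at [-1.385, 0.494, 1.345, -0, 1.302, -0.096], TCP at [0.174, -0.6, 0.214] pointing down, gripper open.
Joint ranges: [-2.91, 2.91], [-0.82, 2.16], [0.22, 2.67], [-1.22, 4.37], [0.12, 2.79], [-3.08, 3.08]. Speed limits (rad/s): [1.89, 1.89, 2.57, 3.01, 3.01, 3.01].

INTERFACE

Orientations are given as [roll, pitch, yaw] about the fixed x, y, z axes, in that order (R = Rz(yaw) Ry(pitch) Rx(roll)).
In Python, from bench import arm gives the robot as it stands.
- The arm moves only by the shell command python3 -m inch 'ROWS' [FORCE]. ROWS is JSON, a list of rows, each a list of 3 entries, a list of its own where there are three numbers: the shift along the tool's x, y, z in m, then the turn, a rotation vector about the tool's x, y, z in rad, then the finger opening in m, from 0 to 0.0912. A call has 1 to 10 rows; each row shifts and turns the commanded pose from where the row before left it, along the tool's axes as they then stand; what a row does not reach is not made up. A row lasts 1/8 s, in which the tool goes at most 62.5 mm and 10.7 degrees, less where a joint would pass 70% of its speed; a pose out of reach is approached as far as the arm can. A call is refused whole if a number of a shift passes 0.0625 or a number of a turn 0.188, either way. A call with a gripper value outside its range is refused whole. The fingers move at their own pace and stop on an object; FORCE is the grip in N (left out, the last holds). Time passes only in rows, so rows that do not move let the fingers close. It gives the time, the measured TCP pose, the force, the opening and the grip force at its end, in the units of the state.
- arm.read_state(): the state, without advancing time (a new reading comes with each control period).
- arm.read_camera(name): name is "scene" or "top" or "wrist"; returns (picture, depth): 420x560x3 uint8, red, green, blue; 420x560 float32, m along the optical axis (not along the pixel's ray), 0 where there is no reading.
- arm.camera_model(name): a dict with "intrinsics" (3x3 intrinsics, pixels), "pose" (4x4, takes a point from camera to world coordinates); the wrist camera has in their place "T_tool_cam" (4x4, takes a point from camera to tool coordinates, whose origin is the TCP and whose axes are the flange's). Camera axes: x right, y up, looking along -z (the intrinsics and any distortion apply to the point x, -y, -z); pixel columns grow to the right and rows downward; lengths in m; the calibration is good to about 2 mm. A picture is of the moment at which its call begins: read the wrist's pose just before it. camera_model takes no time and is no camera call.
- arm.job_done(): hands the job in; it is judged then, once.
The state is a dict: "t": time; "joint_positions": joint angles; "joint_vel": joint speeds; "joint_torque": joint torques, N m; "ee_pos": TCP position; "ee_rot": TCP orientation; "ft_force": force on the tool from outside, world axes, zero at the start; "torque": the same for the moment, N m; "opening": finger opening in m; "grip_force": force on a finger pad.
Only numpy, scipy, OpenCV 4.12 (cv2) and the standard library are available. Lean on these libraries where they do the work, as an engineer would, in place of code of your own. Each camera call takes 0.05 s, during which the arm holds its last target. There are 200 camera calls.

TASK

Take the orange-handled pull hook off its rubber mat, put its point through the brass eye of the upper drawer of the frosted freezer rack, and draw that drawer out until it rests against its stop: feel for the stop with a light, slow pull and do not jerk or haul on it. Then unhook, leave the drawer where it is and lay the hook back down on the mat. The steel is at freezer temperature, so only the hook may touch the drawers or the rack; leave the lower drawer shut and everything else on the bench where it stands.

Things in the scene. Friction and masses are not known exactly. Their poses are not given: they have to be found in the camera images.
- hook: Pull hook, 0.13 kg, lying flat on the mat. Flat-sided orange handle 100 long (its x) x 22 wide (y) x 28 mm high (z); origin at the handle's middle, 14 mm above its underside. From the handle's front end (x = +50) an 8 mm steel shank runs on the same axis to x = +145 and ends in a sideways prong (see hook_tip). No pose is given while it is held
- hook_tip (a point): end of the hook's prong. The prong, 6 mm thick, starts at the shank's end, (145, 0, 0) mm in the hook's frame, and runs level, sideways to -y, to this tip at (141, -28, 0) mm: it leans 4 mm back towards the handle, so that it holds in an eye
- mat: black rubber mat, 280 (x) x 130 (y) x 3 mm, fixed to the bench; origin at the centre of its underside, z up; its x runs roughly to the robot's left
- rack: stainless freezer rack with two bays one above the other, fixed to the bench: 336 long (x) x 98 wide (y) x 117 mm high, plates 3 mm. Origin at the foot of its open front, in the middle; x points into the rack (roughly to the robot's left), so drawers come out along -x. The upper bay's floor is 60 mm above the bench
- stop_slot (a point): front end of a lengthwise slot in the rack's top plate. In the slot, somewhere behind this point, is clamped the upper drawer's rigid stop: a black thumbscrew, 18 mm across, whose foot reaches down and catches the drawer's rear wall. Its place changes and is not measured: it holds the drawer when its front is between 82 and 127 mm out of the rack, which has to be felt
- drawer: upper drawer, steel, loose in its bay with 3 mm play each side and 4 mm above: 325 long (x) x 86 wide (y) x 50 mm high, with four freezer boxes inside (blue, red, white lids). Origin at the foot of its front face, in the middle; x points into the rack. It starts 0 to 14 mm out of the rack, slides on bare steel and stays where it is left; dragging it takes about 2 to 6 N
- eye (a point): centre of the hole of the upper drawer's brass eye, 22 mm in front of the drawer's front face and 27 mm above its underside, axes as the drawer's. The ring stands upright with its hole facing sideways (hole axis along the drawer's y): hole 14 mm across, ring 25 mm across outside and 5 mm thick. Frozen fittings are brittle: keep every pull or push on it under 15 N
- lower_drawer (a joint): lower drawer of the rack (yellow and white lids, a like eye), m it is out; 0 is shut, and it must stay shut
- tube_rack: red tube rack with violet and grey tubes, 90 x 206 x 43 mm, loose; origin under its centre
- tip_box: dark blue pipette tip box with a clear lid, 84 x 122 x 64 mm, loose; origin under its centre
- pipette: grey and white hand pipette lying flat, about 245 long x 26 x 26 mm, tip to its +x; origin under the front end of its body, 115 mm from its tip
- media_bottle: glass bottle with a blue cap, 70 mm across, 140 mm high; origin under its centre
- sample_pot: small white pot with a red cap, 36 mm across, 55 mm high, standing beside the drawer's way out, about 105 mm to the drawer's -y side and 60 mm before the rack; origin under its centre
- cool_rack: blue tube rack with green and yellow tubes, 148 x 82 x 58 mm, loose; origin under its centre
There are look-alikes about, which are no part of the job. Of the things that look like the hook, the larger one is meant.

How it is judged:
On the way, in this order (a step that is already met when the one before it is completed fails the run):
1. the hook's prong is through the eye of the upper drawer (y of hook_tip in the frame of eye below -0.005 m and x of hook_tip in the frame of eye between -0.012 and 0.009 m and z of hook_tip in the frame of eye between -0.009 and 0.009 m), for 0.2 s.
2. with the hook still in the eye, the drawer has been drawn out to within 2 mm of its stop (all of step 1 and x of stop_c0 in the frame of drawer above 0.316 m), for 0.2 s.
At the end, for the whole second after the job is handed in: The upper drawer stands level, at rest, within 3 mm of its stop; the lower drawer is shut (within 4 mm); the hook lies flat and still on the mat, the middle of its handle over the mat by at least 10 mm (x of stop_c0 in the frame of drawer above 0.315 m and angle between drawer's own z axis and vertical below 0.04 rad and linear speed of each of drawer, hook below 0.01 m/s and x of hook in the frame of mat between -0.12 and 0.12 m and y of hook in the frame of mat between -0.055 and 0.055 m and z of hook in the frame of mat below 0.02 m and angle between hook's own z axis and vertical below 0.1 rad and value of joint lower_drawer below 0.004 m); the robot touches nothing.
It fails at once if the hook presses or pulls on the upper drawer with more than 16 N, or the drawer strikes its stop with more than 16 N (contact force between hook and drawer above 16 N or contact force between drawer and stop_c0 above 16 N).
It fails at once if the robot itself touches a drawer or the rack (contact force between any of the arm, the fingers and drawer above 0.5 N or contact force between any of the arm, the fingers and rack above 0.5 N).
It fails at once if the hook is dropped: it moves faster than 0.3 m/s outside the fingers (contact force between the fingers and hook below 0.1 N and linear speed of hook above 0.3 m/s).
It fails at once if the lower drawer is opened by more than 5 mm (value of joint lower_drawer above 0.005 m).
It fails at once if another thing on the bench is shifted by more than 15 mm (distance of any of tube_rack, tip_box, pipette, media_bottle, sample_pot, cool_rack from where it was at the start of the episode above 0.015 m).
It also fails if it takes over 54 s, if anything falls off the work surface, if the arm or the gripper's body presses on something with over 40 N, if the wrist force passes 120 N, or if a joint passes its speed limit or range.

## Working session

There is one attempt and no reset: what is moved stays moved. The work goes in short steps, Python scripts to look and compute and a shell command to move; the robot and the scene stay as the last step left them, time stands still between calls to the robot, and variables do not carry over. Pictures are saved under pics/ and viewed, at most 10 in all, crops included, and the job is handed in when it is done.

```bash
ls; mkdir -p pics; cat > h.py <<'E'
import numpy as np, cv2
from bench import arm
from scipy.spatial.transform import Rotation as R
def grab(n):
    s=arm.read_state(); p,d=arm.read_camera(n); m=arm.camera_model(n)
    if 'pose' in m: T=np.array(m['pose'])
    else:
        W=np.eye(4); W[:3,3]=s['ee_pos']; W[:3,:3]=R.from_euler('xyz',s['ee_rot']).as_matrix(); T=W@np.array(m['T_tool_cam'])
    return p,d,np.array(m['intrinsics']),T,m
def cloud(d,K,T):
    v,u=np.indices(d.shape); z=d
    P=np.stack([(u-K[0,2])/K[0,0]*z,-(v-K[1,2])/K[1,1]*z,-z],-1)
    return P@T[:3,:3].T+T[:3,3]
def ray(uv,K,T,h):
    uv=np.atleast_2d(uv).astype(float)
    c=np.stack([(uv[:,0]-K[0,2])/K[0,0],-(uv[:,1]-K[1,2])/K[1,1],-np.ones(len(uv))],-1)@T[:3,:3].T
    return T[:3,3]+c*((h-T[2,3])/c[:,2])[:,None]
def save(n,p,s=1): cv2.imwrite('pics/'+n,cv2.resize(p[:,:,::-1],None,fx=s,fy=s,interpolation=cv2.INTER_CUBIC))
E
python3 - <<'E'
from h import *
for n in('top','scene'):
    p,d,K,T,m=grab(n); np.savez(n,p=p,d=d,K=K,T=T); save(n+'.png',p); print(n,K,T.round(3),[k for k in m])
print(arm.read_state())
E
```

```text
pics
top [[409.24340466   0.         276.74684164]
 [  0.         409.24340466 210.109569  ]
 [  0.           0.           1.        ]] [[ 0.013  0.994 -0.113  0.445]
 [-1.     0.01  -0.026 -0.049]
 [-0.024  0.113  0.993  1.087]
 [ 0.     0.     0.     1.   ]] ['intrinsics', 'pose']
scene [[540.74460359   0.         271.47377092]
 [  0.         540.74460359 217.76014816]
 [  0.           0.           1.        ]] [[-0.819 -0.38   0.43   1.187]
 [ 0.574 -0.52   0.633  0.907]
 [-0.017  0.765  0.644  1.073]
 [ 0.     0.     0.     1.   ]] ['intrinsics', 'pose']
{'t': 0.1, 'joint_positions': array([-1.38447208e+00,  4.94120602e-01,  1.34604016e+00,  1.05286637e-05,
        1.30250331e+00, -9.54903312e-02]), 'joint_vel': array([ 0.00029692, -0.00044796, -0.00139792,  0.00019179,  0.00131453,
        0.0013404 ]), 'joint_torque': array([ 5.03204457e-03, -8.80239201e+01, -3.82542050e+01,  7.12027587e-02,
        4.82655375e-02, -2.60283178e-05]), 'ee_pos': array([ 0.1737633 , -0.60001824,  0.213408  ]), 'ee_rot': array([-3.14052708e+00, -1.12257545e-04,  2.81811717e-01]), 'ft_force': array([-0.13361184, -0.0616872 , -0.28435489]), 'torque': array([-0.03411027, -0.03945845,  0.00193919]), 'grip_force': 0.0, 'opening': 0.09123242863719773}
```

View pics/top.png

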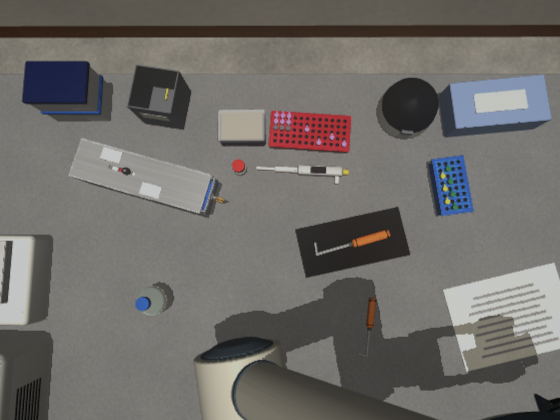

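View pics/scene.png

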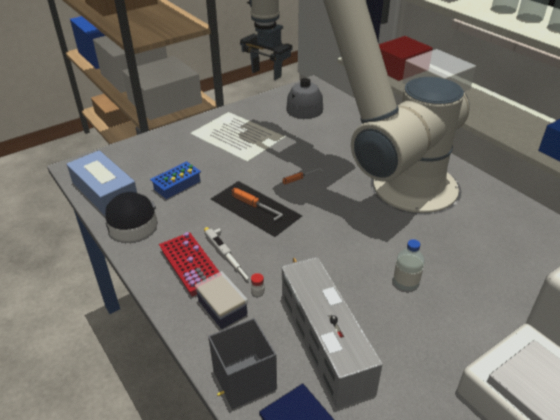

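The top view shows two candidates for the hook. The orange one on the black mat has its handle at (372,239) and its prong at (316,248). A smaller dark-orange one lies on the bare bench at (371,313). I choose the larger one on the mat. The rack is at (145,177), the eye near (221,200) and the pot at (238,167). The thumbscrew is near (122,170), with something red beside it.

```bash
python3 - <<'E'
from h import *
z=np.load('top.npz'); p,d,K,T=[z[k] for k in 'pdKT']; C=cloud(d,K,T)
hsv=cv2.cvtColor(p,cv2.COLOR_RGB2HSV)
# handle
m=((hsv[...,0]<16)&(hsv[...,1]>150)&(hsv[...,2]>90)).astype(np.uint8); m[:, :345]=0;m[:,400:]=0;m[:220]=0;m[270:]=0
v,u=np.nonzero(m); W=ray(np.c_[u,v],K,T,0.025)[:,:2]; r=cv2.minAreaRect((W*1000).astype(np.float32)); print('handle',r,len(u), C[v,u,2].mean(),np.median(C[v,u],0))
# mat
g=p.max(2)<38; g=g.astype(np.uint8); g[:200]=0;g[280:]=0;g[:,:285]=0;g[:,415:]=0
n,l,s,c=cv2.connectedComponentsWithStats(g); i=1+s[1:,4].argmax(); v,u=np.nonzero(l==i); W=ray(np.c_[u,v],K,T,0.003)[:,:2]; print('mat',cv2.minAreaRect((W*1000).astype(np.float32)))
# rack top
k=(abs(C[...,2]-.117)<.006); k[:130]=0;k[225:]=0;k[:,:60]=0;k[:,235:]=0
W=C[k][:,:2]; print('rack',cv2.minAreaRect((W*1000).astype(np.float32)), len(W),C[k][:,2].mean())
# shank/prong bright
b=((p.min(2)>110)).astype(np.uint8); b[:235]=0;b[262:]=0;b[:,:305]=0;b[:,360:]=0
v,u=np.nonzero(b); print('shank',np.c_[u,v].min(0),np.c_[u,v].max(0)); 
c=cv2.resize(p[140:290,60:420][:,:,::-1],None,fx=2.2,fy=2.2,interpolation=cv2.INTER_CUBIC); cv2.imwrite('pics/crop1.png',c)
E
```

```text
handle ((495.7853698730469, -264.78680419921875), (22.222946166992188, 98.92598724365234), 16.987232208251953) 321 0.033796828765994415 [ 0.49519902 -0.26339652  0.03166212]
mat ((427.6713562011719, -180.33035278320312), (3.6490583419799805, 3.712583303451538), 45.410831451416016)
rack ((635.681396484375, 307.1397705078125), (348.896484375, 99.21714782714844), 74.69265747070312) 5380 0.11810329771475749
shank [314 243] [348 254]
```

View pics/crop1.png

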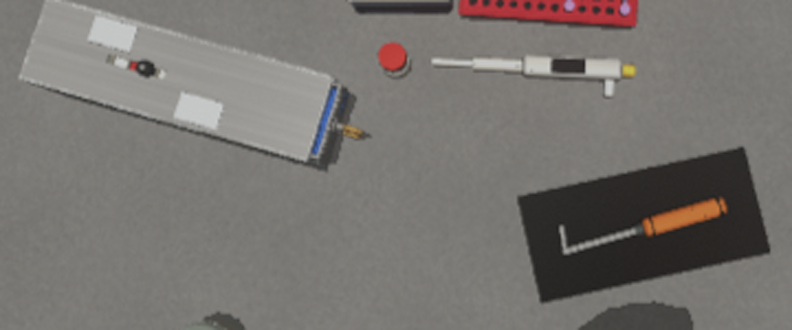

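The crop confirms it. The orange handle at crop (685,217) is the large hook, its shank runs left to (565,250) and the prong points up to (562,228). The brass eye is at (352,131), standing in front of the upper drawer's blue lid.

```bash
python3 -m inch '[[[0,0,0],[0,0,-0.176],0.0912],[[0,0,0],[0,0,-0.176],0.0912],[[0,0,0],[0,0,-0.176],0.0912],[[0,0,0],[0,0,-0.176],0.0912],[[0,0,0],[0,0,-0.176],0.0912],[[0,0,0],[0,0,-0.176],0.0912],[[0,0,0],[0,0,-0.176],0.0912],[[0,0,0],[0,0,-0.176],0.0912],[[0,0,0],[0,0,-0.178],0.0912],[[0,0,0],[0,0,0],0.0912]]'
cat > to.py <<'E'
# usage: to.py x y z -> displacement in tool axes
import sys; from h import *
s=arm.read_state(); M=R.from_euler('xyz',s['ee_rot']).as_matrix()
print(s['t'],s['ee_pos'].round(4),s['ee_rot'].round(4),(M.T@(np.array(sys.argv[1:4],float)-s['ee_pos'])).round(4))
E
python3 to.py 0.496 -0.265 0.25; python3 -c "
from h import *
print(arm.camera_model('wrist'))"
```

```text
t: 1.35
ee_pos: [0.1738, -0.6002, 0.2136]
ee_rot: [3.142, -0.001, 1.867]
ft_force: [0.1, -0.3, -0.2]
opening: 0.0914
grip_force: 0.0
1.35 [ 0.1738 -0.6002  0.2136] [ 3.1415e+00 -6.0000e-04  1.8670e+00] [ 0.2265  0.406  -0.0362]
{'intrinsics': array([[335.24909271,   0.        , 273.60671826],
       [  0.        , 335.24909271, 213.39720955],
       [  0.        ,   0.        ,   1.        ]]), 'T_tool_cam': array([[-1.08647387e-03,  9.71861889e-01,  2.35548907e-01,
         6.64664221e-02],
       [ 9.99997685e-01,  6.18454901e-04,  2.06079752e-03,
        -1.12138025e-04],
       [ 1.85713420e-03,  2.35550600e-01, -9.71860312e-01,
        -1.68906554e-01],
       [ 0.00000000e+00,  0.00000000e+00,  0.00000000e+00,
         1.00000000e+00]])}
```

```bash
python3 -m inch '[[[0.028,0.0507,-0.0045],[0,0,0],0.0912],[[0.028,0.0507,-0.0045],[0,0,0],0.0912],[[0.028,0.0507,-0.0045],[0,0,0],0.0912],[[0.028,0.0507,-0.0045],[0,0,0],0.0912],[[0.028,0.0507,-0.0045],[0,0,0],0.0912],[[0.028,0.0507,-0.0045],[0,0,0],0.0912],[[0.028,0.0507,-0.0045],[0,0,0],0.0912],[[0.03,0.051,-0.0045],[0,0,0],0.0912],[[0,0,0],[0,0,0],0.0912],[[0,0,0],[0,0,0],0.0912]]'
python3 - <<'E'
from h import *
p,d,K,T,_=grab('wrist'); np.savez('w1',p=p,d=d,K=K,T=T); save('w1.png',p)
hsv=cv2.cvtColor(p,cv2.COLOR_RGB2HSV)
m=((hsv[...,0]<16)&(hsv[...,1]>150)&(hsv[...,2]>90)).astype(np.uint8)
n,l,s,c=cv2.connectedComponentsWithStats(m); print(s[s[:,4]>100])
i=1+s[1:,4].argmax(); v,u=np.nonzero(l==i); C=cloud(d,K,T)[v,u]; print(np.percentile(C,[5,50,95],axis=0))
W=ray(np.c_[u,v],K,T,0.028)[:,:2]; print(cv2.minAreaRect((W*1000).astype(np.float32)))
E
```

```text
t: 2.6
ee_pos: [0.4956, -0.2654, 0.2497]
ee_rot: [-3.141, -0.0, 1.865]
ft_force: [-1.3, 0.3, 0.9]
opening: 0.091
grip_force: 0.0
[[     0      0    560    420 233454]
 [    88    122     61     27    253]
 [   264    152     19     70   1231]]
[[ 0.47769759 -0.29717279  0.02439909]
 [ 0.49310633 -0.26126232  0.02856547]
 [ 0.50818316 -0.22865237  0.03029661]]
((492.9796142578125, -262.713134765625), (21.102163314819336, 81.99795532226562), 17.15704345703125)
```

View pics/w1.png

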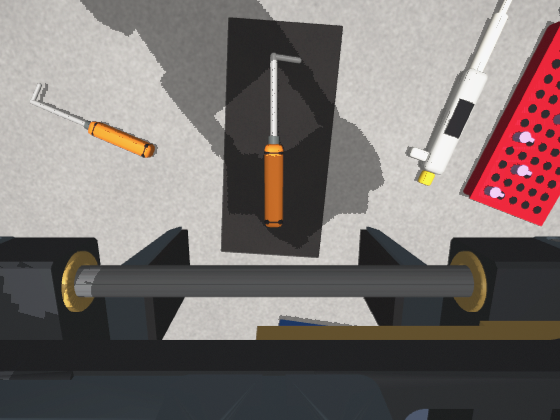

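The wrist view shows the hook aligned with the tool's x. Its handle spans (274,143)–(274,228), the shank goes up to (273,57) and the prong points right to (300,60). The mat corners are (229,17), (342,26), (320,257) and (221,250).

```bash
python3 - <<'E'
from h import *
z=np.load('w1.npz'); p,d,K,T=[z[k] for k in 'pdKT']
h=ray([[274,143],[274,228]],K,T,.026); print('h',h, np.linalg.norm(h[0]-h[1]), h.mean(0))
s=ray([[273,57],[300,60],[274,135]],K,T,.017); print('s',s)
m=ray([[229,17],[342,26],[320,257],[221,250]],K,T,.003); print('mat',m,m.mean(0),np.linalg.norm(m[1]-m[2]),np.linalg.norm(m[0]-m[1]))
x=m[0]+m[1]-m[2]-m[3]; print('mat yaw',np.degrees(np.arctan2(x[1],x[0])))
x=s[0]-h.mean(0); print('hook yaw',np.degrees(np.arctan2(x[1],x[0])),np.hypot(*x[:2]))
E
python3 to.py 0.495 -0.262 -0.001
```

```text
h [[ 0.47928543 -0.21353713  0.026     ]
 [ 0.50864182 -0.31055488  0.026     ]] 0.1013619278152808 [ 0.49396363 -0.26204601  0.026     ]
s [[ 0.45128493 -0.12486187  0.017     ]
 [ 0.4808538  -0.11915297  0.017     ]
 [ 0.47670852 -0.20505821  0.017     ]]
mat [[ 0.39140336 -0.09682374  0.003     ]
 [ 0.51530209 -0.06897846  0.003     ]
 [ 0.58000554 -0.33736243  0.003     ]
 [ 0.45273614 -0.36577254  0.003     ]] [ 0.48486178 -0.21723429  0.003     ] 0.27607334830857894 0.12698919445700796
mat yaw 103.20060384936951
hook yaw 107.28118725960522 0.14366961666019998
2.65 [ 0.4952 -0.266   0.2497] [-3.1411e+00 -2.0000e-04  1.8650e+00] [0.0038 0.0011 0.2507]
```

```bash
python3 -m inch '[[[0.004,0,0.05],[0,0,-0.006],0.0912],[[0,0,0.05],[0,0,0],0.07],[[0,0,0.05],[0,0,0],0.06],[[0,0,0.05],[0,0,0],0.06],[[0,0,0.03],[0,0,0],0.06],[[0,0,0.014],[0,0,0],0.06],[[0,0,0],[0,0,0],0.06],[[0,0,0],[0,0,0],0.0],[[0,0,0],[0,0,0],0.0],[[0,0,0],[0,0,0],0.0]]' 45
python3 -m inch '[[[0,0,0],[0,0,0],0.0],[[0,0,0],[0,0,0],0.0],[[0,0,0],[0,0,0],0.0]]'
```

```text
t: 3.9
ee_pos: [0.495, -0.2618, 0.0066]
ee_rot: [3.141, 0.001, 1.874]
ft_force: [0.9, -0.4, -0.6]
opening: 0.0329
grip_force: 0.0
t: 4.28
ee_pos: [0.4948, -0.2617, 0.0062]
ee_rot: [3.141, 0.0, 1.874]
ft_force: [-0.7, -0.3, 6.4]
opening: 0.0217
grip_force: 45.0
```

```bash
python3 -m inch '[[[0,0,-0.01],[0,0,0],0.0],[[0,0,-0.04],[0,0,0],0.0],[[0,0,-0.05],[0,0,0],0.0],[[0,0,-0.05],[0,0,0],0.0],[[0,0,-0.03],[0,0,0.14],0.0],[[0,0,0],[0,0,0.14],0.0],[[0,0,0],[0,0,0.14],0.0],[[0,0,0],[0,0,0.15],0.0],[[0,0,0],[0,0,0],0.0]]'
python3 - <<'E'
from h import *
z=np.load('top.npz'); p,d,K,T=[z[k] for k in 'pdKT']; C=cloud(d,K,T)
hsv=cv2.cvtColor(p,cv2.COLOR_RGB2HSV)
m=(hsv[...,0]>8)&(hsv[...,0]<28)&(hsv[...,1]>110)&(hsv[...,2]>60); q=np.zeros_like(m); q[185:215,205:240]=1; v,u=np.nonzero(m&q)
print(len(u),np.c_[u,v].min(0),np.c_[u,v].max(0),np.c_[u,v].mean(0)); W=ray(np.c_[u,v],K,T,.095); print(W.mean(0),cv2.minAreaRect((W[:,:2]*1000).astype(np.float32)))
# rack top corners from crop pixels
c=np.array([[45,0],[20,78],[307,161],[334,77]])/2.2+[60,140]; W=ray(c,K,T,.117); print(W, np.linalg.norm(W[2]-W[1]),np.linalg.norm(W[2]-W[3]))
f=(W[2]+W[3])/2; b=(W[0]+W[1])/2; x=b-f;x/=np.linalg.norm(x); yaw=np.arctan2(x[1],x[0]); print('front',f,'yaw',np.degrees(yaw))
s=ray(np.array([[146,68]])/2.2+[60,140],K,T,.13); print('screw',s,(s-f)@x)
E
python3 to.py 0 0 0
```

```text
t: 5.4
ee_pos: [0.4945, -0.2615, 0.1863]
ee_rot: [3.142, 0.0, 1.305]
ft_force: [0.4, -0.3, -1.7]
opening: 0.0216
grip_force: 45.0
30 [216 197] [224 202] [219.7 199.6]
[0.58228581 0.11728539 0.095     ] ((582.1714477539062, 116.67423248291016), (19.538068771362305, 9.345852851867676), 72.11570739746094)
[[0.72425013 0.46202067 0.117     ]
 [0.63534244 0.48411634 0.117     ]
 [0.54597864 0.16112223 0.117     ]
 [0.63912424 0.13443713 0.117     ]] 0.3351284622584985 0.09689271361260421
front [0.59255144 0.14777968 0.117     ] yaw 74.98620307459875
screw [[0.64494561 0.33840317 0.13      ]] [0.19768906]
5.4 [ 0.4945 -0.2615  0.1863] [3.1415 0.     1.3045] [ 0.1222 -0.5459  0.1863]
```

```bash
python3 -m inch '[[[0.0412,-0.0127,-0.0173],[0,0,0],0.0],[[0.0412,-0.0127,-0.0173],[0,0,0],0.0],[[0.0412,-0.0127,-0.0173],[0,0,0],0.0],[[0.0412,-0.0127,-0.0173],[0,0,0],0.0],[[0.0412,-0.0127,-0.0173],[0,0,0],0.0],[[0.0412,-0.0127,-0.0173],[0,0,0],0.0],[[0,0,0],[0,0,0],0.0],[[0,0,0],[0,0,0],0.0]]'
python3 - <<'E'
from h import *
p,d,K,T,_=grab('wrist'); np.savez('w2',p=p,d=d,K=K,T=T); save('w2.png',p,1.4)
E
```

```text
t: 6.4
ee_pos: [0.4862, -0.0032, 0.2897]
ee_rot: [-3.142, 0.0, 1.307]
ft_force: [0.0, -0.5, -0.7]
opening: 0.0217
grip_force: 45.0
```

View pics/w2.png

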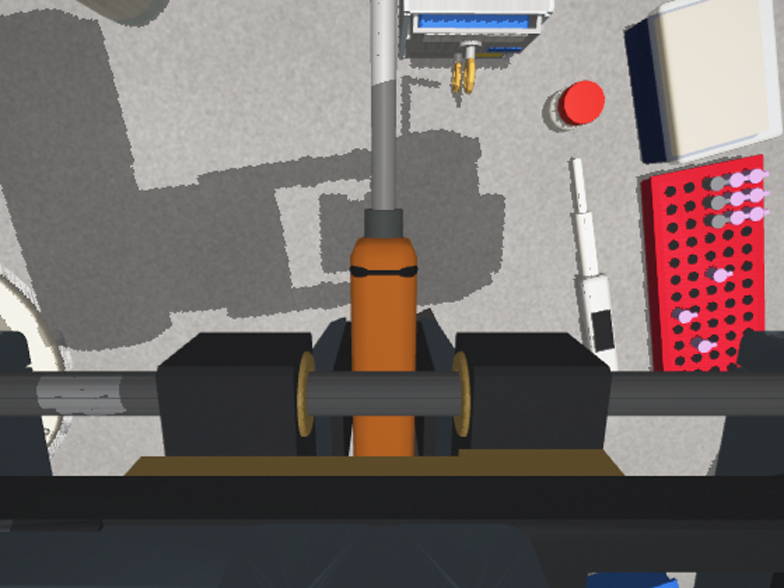

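The wrist view shows the upper brass eye at scaled (470,75) and the lower one darker beside it at (458,76). The shank is at column 384, and the red-capped pot at (580,103) is clear of it.

```bash
python3 - <<'E'
from h import *
z=np.load('w2.npz'); p,d,K,T=[z[k] for k in 'pdKT']; C=cloud(d,K,T)
hsv=cv2.cvtColor(p,cv2.COLOR_RGB2HSV)
m=(hsv[...,0]>12)&(hsv[...,0]<30)&(hsv[...,1]>130)&(hsv[...,2]>90); q=np.zeros_like(m); q[30:75,315:350]=1
m=m&q&(C[...,2]>.062)&(C[...,2]<.11); v,u=np.nonzero(m); P=C[m]
print(len(u),np.c_[u,v].min(0),np.c_[u,v].max(0)); print(np.percentile(P,[2,10,50,90,98],axis=0).round(4))
a=np.radians(75); x=np.array([np.cos(a),np.sin(a)]); y=np.array([-x[1],x[0]])
print('along x',np.percentile(P[:,:2]@x,[1,5,50,95,99]).round(4),'y',np.percentile(P[:,:2]@y,[1,5,50,95,99]).round(4))
# lines: top row profile by z
for zz in (.07,.08,.09,.095,.1):
    k=abs(P[:,2]-zz)<.004
    if k.sum(): print(zz,k.sum(),(P[k][:,:2]@x).min().round(4),(P[k][:,:2]@x).max().round(4),(P[k][:,:2]@y).mean().round(4))
# drawer front top edge: front-wall points z~.11
k=(C[...,2]>.10)&(C[...,2]<.113); k[:, :290]=0; k[60:]=0; k[:,400:]=0; Q=C[k]; print(len(Q),np.percentile(Q[:,:2]@x,[1,5,20,50]).round(4))
for h in (.0995,.095): print('ray',h,[ (float(w[:2]@x),float(w[:2]@y)) for w in ray([[335.5,41],[335.5,66]],K,T,h)])
k=(C[...,2]>.114)&(C[...,2]<.12);k[:, :290]=0; k[60:]=0; k[:,400:]=0;Q=C[k]; print('rack front', len(Q),np.percentile(Q[:,:2]@x,[1,5]),np.percentile(Q[:,:2]@y,[1,99]))
E
```

```text
149 [331  42] [338  66]
[[0.5789 0.1086 0.077 ]
 [0.5798 0.1108 0.078 ]
 [0.5824 0.1189 0.0943]
 [0.5847 0.1266 0.0971]
 [0.5863 0.1286 0.0982]]
along x [0.2549 0.2559 0.2652 0.2747 0.276 ] y [-0.5342 -0.5339 -0.5316 -0.5301 -0.5299]
0.08 31 0.2595 0.2745 -0.5312
0.09 39 0.2544 0.2765 -0.5317
0.095 103 0.2557 0.2761 -0.5319
0.1 39 0.2595 0.2723 -0.5322
788 [0.2874 0.2877 0.2882 0.2896]
ray 0.0995 [(0.2751685104547661, -0.5305053845529945), (0.25240471729534614, -0.5314259328785531)]
ray 0.095 [(0.276247134844646, -0.5312602964258712), (0.25319805846216265, -0.5321923813609687)]
rack front 941 [0.29796806 0.29835938] [-0.58021085 -0.48589866]
```

```bash
python3 to.py 0.4846 -0.0036 0.0764
python3 -m inch '[[[0,0,0.05],[0,0,0],0.0],[[0,0,0.05],[0,0,0],0.0],[[0,0,0.05],[0,0,0],0.0],[[0,0,0.05],[0,0,0],0.0],[[0,0,0.0133],[0,0,0],0.0],[[0,0,0],[0,0,0],0.0],[[0,0,0],[0,0,0],0.0],[[0,0,0],[0,0,0],0.0]]'
python3 to.py 0.4846 -0.0036 0.0764
python3 - <<'E'
from h import *
p,d,K,T,_=grab('wrist'); np.savez('w3',p=p,d=d,K=K,T=T)
p2,d2,K2,T2,_=grab('scene'); np.savez('s3',p=p2,d=d2,K=K2,T=T2)
a=cv2.resize(p2[230:320,240:360],None,fx=4.4,fy=4.4,interpolation=cv2.INTER_CUBIC)
b=cv2.resize(p,None,fx=.48,fy=.48)
o=np.zeros((600,540,3),np.uint8); o[:396,:528]=a; o[398:398+b.shape[0],:b.shape[1]]=b[:202]; save('c3.png',o)
E
```

```text
6.45 [ 0.4861 -0.0036  0.2895] [-3.1411e+00  3.0000e-04  1.3053e+00] [-0.0003 -0.0013  0.2131]
t: 7.45
ee_pos: [0.4873, -0.0032, 0.0778]
ee_rot: [3.139, -0.0, 1.304]
ft_force: [-0.3, 0.1, -1.0]
opening: 0.0218
grip_force: 45.0
7.45 [ 0.4873 -0.0032  0.0778] [ 3.1390e+00 -4.0000e-04  1.3039e+00] [-0.001  -0.0025  0.0014]
```

View pics/c3.png

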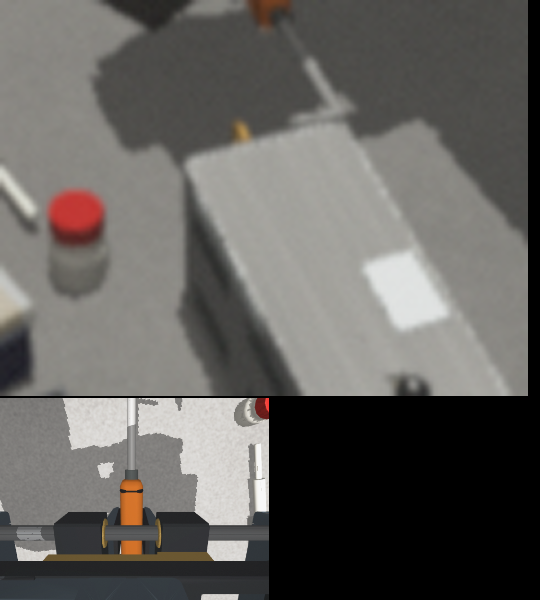

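The scene crop shows the shank end at crop (345,108), the prong tip at (293,122) pointing at the eye, and the top of the eye at (241,128). I'll compare these with the predicted positions.

```bash
python3 - <<'E'
from h import *
z=np.load('s3.npz'); p,d,K,T=[z[k] for k in 'pdKT']
s=arm.read_state(); M=R.from_euler('xyz',s['ee_rot']).as_matrix(); q=lambda v: s['ee_pos']+M@np.array(v)
print(s['ee_pos'],s['t'])
def proj(w):
    c=T[:3,:3].T@(w-T[:3,3]); return ((np.array([K[0,2]-K[0,0]*c[0]/c[2], K[1,2]+K[1,1]*c[1]/c[2]])-[240,230])*4.4).round(1)
print('tip',proj(q([.141,.028,-.0106])),'end',proj(q([.145,0,-.0106])),'handlefront',proj(q([.05,0,-.0106])))
e=np.array([.5825,.1185,.087]); x=np.array([.259,.966,0])
print('eye top',proj(e+[0,0,.0125]),'front',proj(e-x*.0125),'ctr',proj(e))
print('tip w',q([.141,.028,-.0106]))
b=np.load('w3.npz'); C=cloud(b['d'],b['K'],b['T']); L=(C-s['ee_pos'])@M
for v in (5,40,80,120): 
    k=np.abs(L[v,:,1])<.02; k&=np.abs(L[v,:,2]+.0106)<.02; print(v,L[v][k].mean(0).round(4),L[v][k].min(0).round(4),k.sum())
E
```

```text
[ 0.48692939 -0.00313138  0.07736169] 7.55
tip [291.1 123.3] end [337.5 116.1] handlefront [276.5  15.9]
eye top [241.5 124.7] front [233.4 126. ] ctr [241.3 140. ]
tip w [0.55110692 0.12549343 0.08805105]
5 [ 0.1178 -0.     -0.0127] [ 0.1172 -0.0034 -0.0144] 17
40 [ 0.1044 -0.0002 -0.0126] [ 0.104  -0.004  -0.0144] 18
80 [ 0.0884 -0.0003 -0.0127] [ 0.0881 -0.0041 -0.0144] 18
120 [ 0.0715 -0.0003 -0.0125] [ 0.0714 -0.0042 -0.0144] 18
```

```bash
python3 -m inch '[[[-0.0005,0.008,0.001],[0,0,0],0.0],[[0,0.008,0],[0,0,0],0.0],[[0,0.006,0],[0,0,0],0.0],[[0,0.004,0],[0,0,0],0.0],[[0,0.003,0],[0,0,0],0.0],[[0,0.003,0],[0,0,0],0.0],[[0,0.002,0],[0,0,0],0.0],[[0,0.002,0],[0,0,0],0.0],[[0,0.002,0],[0,0,0],0.0]]'
python3 -m inch '[[[0,0.002,0],[0,0,0],0.0],[[0,0.002,0],[0,0,0],0.0],[[0,0.002,0],[0,0,0],0.0],[[0,0.002,0],[0,0,0],0.0],[[0,0,0],[0,0,0],0.0],[[0,0,0],[0,0,0],0.0]]'
python3 - <<'E'
from h import *
p2,d2,K2,T2,_=grab('scene'); p3,d3,K3,T3,_=grab('top')
a=cv2.resize(p2[235:295,260:340],None,fx=5,fy=5,interpolation=cv2.INTER_CUBIC)
b=cv2.resize(p3[175:235,190:270],None,fx=5,fy=5,interpolation=cv2.INTER_CUBIC); save('c4.png',np.hstack([a,b]))
s=arm.read_state(); M=R.from_euler('xyz',s['ee_rot']).as_matrix(); q=s['ee_pos']+M@np.array([.141,.028,-.0105]); e=np.array([.5825,.1185,.087]); x=np.array([.2588,.9659,0]);y=np.array([-x[1],x[0],0]); print((q-e)@x,(q-e)@y,(q-e)[2],s['ft_force'])
E
```

```text
t: 8.68
ee_pos: [0.5229, -0.0136, 0.0754]
ee_rot: [-3.141, 0.0, 1.304]
ft_force: [-0.6, 0.4, -1.2]
opening: 0.0221
grip_force: 45.0
t: 9.43
ee_pos: [0.5305, -0.0157, 0.0754]
ee_rot: [-3.142, 0.0, 1.304]
ft_force: [-0.3, 0.0, -1.1]
opening: 0.0217
grip_force: 45.0
-0.002202640220471709 -0.013221672709924174 -0.001094778805988475 [-0.20249822  0.14319837 -1.40105734]
```

View pics/c4.png

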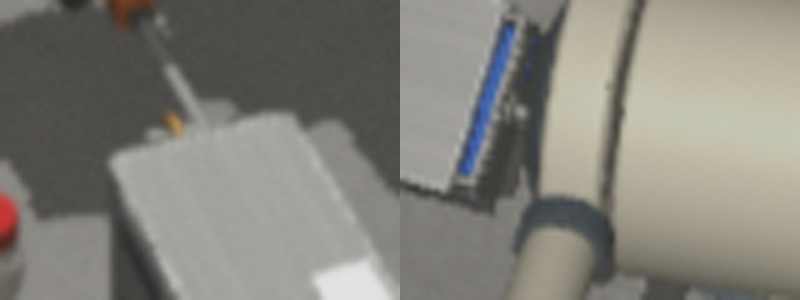

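In the scene crop the prong tip has come out on the far side, left of the ring, at (157,135). The ring is at (175,125), so the prong is through. I start pulling gently.

```bash
python3 -m inch '[[[-0.001,0,0],[0,0,0],0.0],[[-0.001,0,0],[0,0,0],0.0],[[-0.001,0,0],[0,0,0],0.0],[[-0.001,0,0],[0,0,0],0.0],[[-0.001,0,0],[0,0,0],0.0],[[-0.001,0,0],[0,0,0],0.0],[[-0.001,0,0],[0,0,0],0.0],[[-0.001,0,0],[0,0,0],0.0]]'
python3 -m inch '[[[-0.0015,0,0],[0,0,0],0.0],[[-0.002,0,0],[0,0,0],0.0],[[-0.002,0,0],[0,0,0],0.0],[[-0.002,0,0],[0,0,0],0.0],[[-0.002,0,0],[0,0,0],0.0]]'
```

```text
t: 10.52
ee_pos: [0.5285, -0.0233, 0.0754]
ee_rot: [3.142, -0.0, 1.304]
ft_force: [1.1, 5.4, -2.0]
opening: 0.0216
grip_force: 45.0
t: 11.15
ee_pos: [0.526, -0.0325, 0.0754]
ee_rot: [-3.142, -0.0, 1.304]
ft_force: [0.9, 5.0, -2.8]
opening: 0.0218
grip_force: 45.0
```

```bash
python3 -m inch '[[[-0.0025,0,0],[0,0,0],0.0],[[-0.0025,0,0],[0,0,0],0.0],[[-0.0025,0,0],[0,0,0],0.0],[[-0.0025,0,0],[0,0,0],0.0],[[-0.0025,0,0],[0,0,0],0.0],[[-0.0025,0,0],[0,0,0],0.0],[[-0.0025,0,0],[0,0,0],0.0],[[-0.0025,0,0],[0,0,0],0.0],[[-0.0025,0,0],[0,0,0],0.0],[[-0.0025,0,0],[0,0,0],0.0]]'
python3 -m inch '[[[-0.0025,0,0],[0,0,0],0.0],[[-0.0025,0,0],[0,0,0],0.0],[[-0.0025,0,0],[0,0,0],0.0],[[-0.0025,0,0],[0,0,0],0.0],[[-0.0025,0,0],[0,0,0],0.0],[[-0.0025,0,0],[0,0,0],0.0],[[-0.0025,0,0],[0,0,0],0.0],[[-0.002,0,0],[0,0,0],0.0],[[-0.001,0,0],[0,0,0],0.0]]'
python3 - <<'E'
from h import *
z=np.load('top.npz'); p,d,K,T=[z[k] for k in 'pdKT']; C=cloud(d,K,T); a=np.radians(75); x=np.array([np.cos(a),np.sin(a)])
k=np.zeros(d.shape,bool); k[162:180,108:140]=1; k&=C[...,2]>.122; print('screw pts',k.sum(),np.median(C[k],0),C[k][:,2].max(),np.percentile(C[k][:,:2]@x,[5,50,95])-.298)
m=(p.max(2)<70); m[:162]=0;m[180:]=0;m[:,:108]=0;m[:,140:]=0; v,u=np.nonzero(m); print('dark',len(u),np.c_[u,v].mean(0),[(ray([[u.mean(),v.mean()]],K,T,h)[0,:2]@x-.297).round(4) for h in(.12,.13,.14)])
# drawer out now by scene depth + top
p,d,K,T,_=grab('scene'); C=cloud(d,K,T)
s=arm.read_state(); print(s['ee_pos'],s['ft_force'])
E
```

```text
t: 12.4
ee_pos: [0.5193, -0.0566, 0.0754]
ee_rot: [-3.142, -0.0, 1.304]
ft_force: [0.5, 4.6, -0.8]
opening: 0.0217
grip_force: 45.0
t: 13.52
ee_pos: [0.5139, -0.0764, 0.0754]
ee_rot: [-3.142, -0.0, 1.304]
ft_force: [1.9, 4.6, -1.3]
opening: 0.0221
grip_force: 45.0
screw pts 54 [0.64482223 0.34091699 0.12965494] 0.13360375504901367 [0.19172135 0.19808481 0.21258073]
dark 34 [126.26470588 170.91176471] [np.float64(0.2015), np.float64(0.197), np.float64(0.1926)]
[ 0.51389519 -0.07650275  0.07540743] [ 1.39037728  4.42479446 -1.78131916]
```

```bash
python3 -m inch '[[[-0.002,0,0],[0,0,0],0.0],[[-0.002,0,0],[0,0,0],0.0],[[-0.002,0,0],[0,0,0],0.0],[[-0.002,0,0],[0,0,0],0.0],[[-0.002,0,0],[0,0,0],0.0],[[-0.002,0,0],[0,0,0],0.0],[[-0.002,0,0],[0,0,0],0.0],[[-0.0015,0,0],[0,0,0],0.0]]'
python3 -m inch '[[[-0.0015,0,0],[0,0,0],0.0],[[-0.0015,0,0],[0,0,0],0.0],[[-0.0015,0,0],[0,0,0],0.0],[[-0.0015,0,0],[0,0,0],0.0],[[-0.0015,0,0],[0,0,0],0.0],[[-0.0015,0,0],[0,0,0],0.0]]'
python3 -m inch '[[[-0.0015,0,0],[0,0,0],0.0],[[-0.0015,0,0],[0,0,0],0.0],[[-0.0015,0,0],[0,0,0],0.0],[[-0.0015,0,0],[0,0,0],0.0],[[-0.001,0,0],[0,0,0],0.0]]'
```

```text
t: 14.58
ee_pos: [0.5098, -0.0914, 0.0754]
ee_rot: [-3.142, -0.0, 1.304]
ft_force: [1.1, 4.4, -1.7]
opening: 0.0221
grip_force: 45.0
t: 15.32
ee_pos: [0.5074, -0.1, 0.0754]
ee_rot: [-3.141, -0.0, 1.304]
ft_force: [1.5, 5.2, -1.5]
opening: 0.0219
grip_force: 45.0
t: 15.95
ee_pos: [0.5056, -0.1068, 0.0754]
ee_rot: [-3.141, -0.0, 1.304]
ft_force: [1.2, 4.8, -2.5]
opening: 0.0217
grip_force: 45.0
```

```bash
python3 -m inch '[[[-0.001,0,0],[0,0,0],0.0],[[-0.001,0,0],[0,0,0],0.0],[[-0.001,0,0],[0,0,0],0.0],[[-0.001,0,0],[0,0,0],0.0],[[-0.001,0,0],[0,0,0],0.0],[[-0.001,0,0],[0,0,0],0.0]]'
```

```text
t: 16.7
ee_pos: [0.504, -0.1125, 0.0754]
ee_rot: [-3.141, -0.0, 1.304]
ft_force: [1.5, 4.1, -1.2]
opening: 0.0216
grip_force: 45.0
```

```bash
python3 -m inch '[[[-0.0008,0,0],[0,0,0],0.0],[[-0.0008,0,0],[0,0,0],0.0],[[-0.0008,0,0],[0,0,0],0.0],[[-0.0008,0,0],[0,0,0],0.0],[[-0.0008,0,0],[0,0,0],0.0]]'
```

```text
t: 17.32
ee_pos: [0.5029, -0.1164, 0.0754]
ee_rot: [-3.141, -0.0, 1.304]
ft_force: [1.3, 4.3, -1.3]
opening: 0.0217
grip_force: 45.0
```

```bash
python3 -m inch '[[[-0.0005,0,0],[0,0,0],0.0],[[-0.0005,0,0],[0,0,0],0.0],[[-0.0005,0,0],[0,0,0],0.0],[[-0.0005,0,0],[0,0,0],0.0]]'
```

```text
t: 17.82
ee_pos: [0.5024, -0.1183, 0.0754]
ee_rot: [-3.141, -0.0, 1.304]
ft_force: [1.7, 4.8, -2.0]
opening: 0.022
grip_force: 45.0
```

```bash
python3 -m inch '[[[-0.0005,0,0],[0,0,0],0.0],[[-0.0005,0,0],[0,0,0],0.0],[[-0.0005,0,0],[0,0,0],0.0]]'
```

```text
t: 18.2
ee_pos: [0.502, -0.1197, 0.0754]
ee_rot: [-3.141, -0.0, 1.304]
ft_force: [0.6, 5.5, -1.2]
opening: 0.022
grip_force: 45.0
```

```bash
python3 -m inch '[[[-0.0005,0,0],[0,0,0],0.0],[[-0.0005,0,0],[0,0,0],0.0],[[-0.0005,0,0],[0,0,0],0.0]]'
```

```text
t: 18.58
ee_pos: [0.5016, -0.1212, 0.0754]
ee_rot: [-3.141, -0.0, 1.304]
ft_force: [1.2, 6.4, -1.4]
opening: 0.0217
grip_force: 45.0
```

```bash
python3 -m inch '[[[-0.0005,0,0],[0,0,0],0.0],[[-0.0005,0,0],[0,0,0],0.0]]'
```

```text
t: 18.82
ee_pos: [0.5014, -0.1216, 0.0753]
ee_rot: [-3.141, -0.001, 1.304]
ft_force: [4.4, 12.8, -3.1]
opening: 0.0222
grip_force: 45.0
```

The force jumped from about 5 N to 13 N and the tool stopped advancing, so this is the stop. I ease off at once, then hold.

```bash
python3 -m inch '[[[0.0006,0,0],[0,0,0],0.0],[[0,0,0],[0,0,0],0.0],[[0,0,0],[0,0,0],0.0]]'; python3 - <<'E'
from h import *
p,d,K,T,_=grab('scene'); save('c5.png',p[180:330,200:400],4)
p,d,K,T,_=grab('top'); np.savez('t5',p=p,d=d,K=K,T=T)
E
```

```text
t: 19.2
ee_pos: [0.5015, -0.1214, 0.0754]
ee_rot: [-3.141, -0.0, 1.304]
ft_force: [2.2, 7.5, -1.9]
opening: 0.0219
grip_force: 45.0
```

View pics/c5.png

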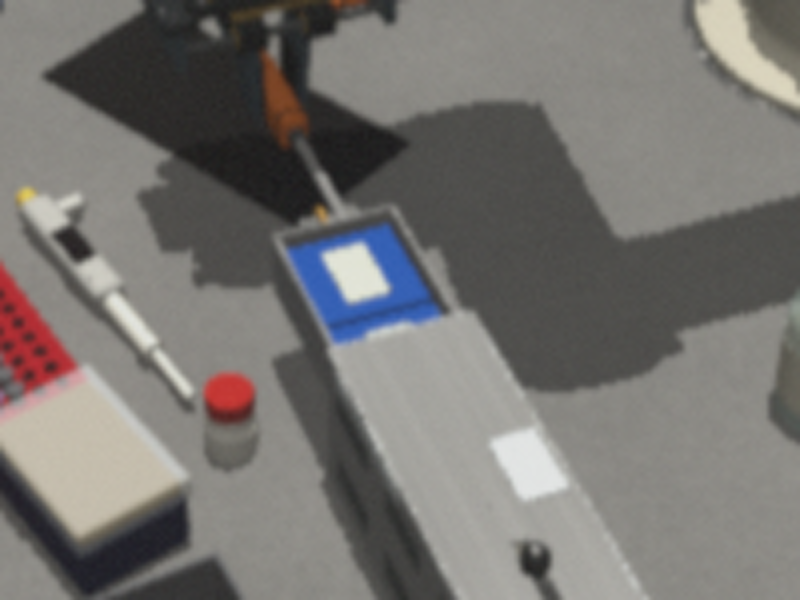

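The scene crop shows the drawer well out, its eye at (320,212) with the shank beside it, standing straight. The pot and the pipette have not moved. 13 N did not shift it and dragging takes at most 6 N, so it is on the stop. Next I unload the prong, centre it in the hole and withdraw sideways.

```bash
python3 -m inch '[[[0.001,0,0],[0,0,0],0.0],[[0.001,0,0],[0,0,0],0.0],[[0.001,0,0],[0,0,0],0.0],[[0.001,0,0],[0,0,0],0.0],[[0.0007,0,0],[0,0,0],0.0],[[0,0,0],[0,0,0],0.0]]'
```

```text
t: 20.05
ee_pos: [0.5028, -0.1172, 0.0754]
ee_rot: [3.142, 0.0, 1.304]
ft_force: [0.2, 0.6, -1.3]
opening: 0.0217
grip_force: 45.0
```

```bash
python3 -m inch '[[[0,-0.001,0],[0,0,0],0.0],[[0,-0.002,0],[0,0,0],0.0],[[0,-0.002,0],[0,0,0],0.0],[[0,-0.002,0],[0,0,0],0.0]]'
```

```text
t: 20.55
ee_pos: [0.4959, -0.1153, 0.0754]
ee_rot: [-3.142, 0.0, 1.304]
ft_force: [-0.1, -0.1, -1.1]
opening: 0.0216
grip_force: 45.0
```

```bash
python3 -m inch '[[[0,-0.002,0],[0,0,0],0.0],[[0,-0.002,0],[0,0,0],0.0],[[0,-0.002,0],[0,0,0],0.0],[[0,-0.003,0],[0,0,0],0.0],[[0,-0.003,0],[0,0,0],0.0],[[0,-0.006,0],[0,0,0],0.0],[[0,-0.01,0],[0,0,0],0.0],[[0,-0.015,0],[0,0,0],0.0],[[0,0,0],[0,0,0],0.0]]'
python3 - <<'E'
from h import *
p2,d2,K2,T2,_=grab('scene')
save('c6.png',p2[200:290,230:350],5)
s=arm.read_state();print(s['ee_pos'],s['ft_force'])
E
```

```text
t: 21.68
ee_pos: [0.4529, -0.1034, 0.0754]
ee_rot: [-3.14, -0.0, 1.304]
ft_force: [-0.9, -0.9, -0.2]
opening: 0.022
grip_force: 45.0
[ 0.4540394  -0.10382359  0.07551119] [ 1.16906853  0.79965834 -1.70355684]
```

View pics/c6.png

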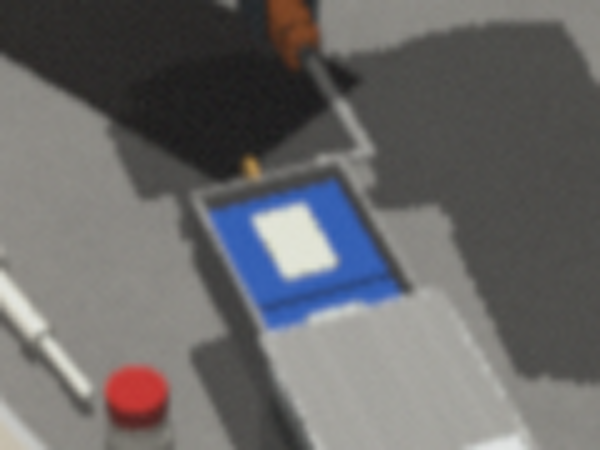

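The prong tip at (320,160) is clear of the eye at (250,165), and the drawer stays where it was. Now I back away, rise and turn to the mat's direction.

```bash
python3 -m inch '[[[-0.02,0,-0.005],[0,0,0],0.0],[[-0.03,0,-0.02],[0,0,0],0.0],[[-0.03,0,-0.03],[0,0,0],0.0],[[-0.03,0,-0.02],[0,0,-0.14],0.0],[[0,0,-0.02],[0,0,-0.14],0.0],[[0,0,0],[0,0,-0.14],0.0],[[0,0,0],[0,0,-0.15],0.0],[[0,0,0],[0,0,0],0.0],[[0,0,0],[0,0,0],0.0]]'
python3 to.py 0.495 -0.262 0.0075
```

```text
t: 22.85
ee_pos: [0.4257, -0.2101, 0.1704]
ee_rot: [3.142, 0.0, 1.87]
ft_force: [0.4, -0.0, -1.7]
opening: 0.0215
grip_force: 45.0
22.85 [ 0.4257 -0.2101  0.1704] [3.1415 0.     1.8703] [-0.07    0.0509  0.1629]
```

```bash
python3 -m inch '[[[-0.035,0.0255,0.03],[0,0,0],0.0],[[-0.035,0.0254,0.04],[0,0,0],0.0],[[0,0,0.04],[0,0,0],0.0],[[0,0,0.03],[0,0,0],0.0],[[0,0,0.01],[0,0,0],0.0],[[0,0,0],[0,0,0],0.0],[[0,0,0],[0,0,0],0.0]]'; python3 to.py 0.495 -0.262 0.0070
```

```text
t: 23.72
ee_pos: [0.4957, -0.2621, 0.0216]
ee_rot: [3.14, 0.001, 1.873]
ft_force: [0.2, -0.2, -0.7]
opening: 0.0216
grip_force: 45.0
23.725 [ 0.4957 -0.2621  0.0216] [3.1404e+00 1.4000e-03 1.8734e+00] [ 0.0004 -0.0007  0.0146]
```

```bash
python3 -m inch '[[[0,0,0.005],[0,0,0],0.0],[[0,0,0.004],[0,0,0],0.0],[[0,0,0.003],[0,0,0],0.0],[[0,0,0.001],[0,0,0],0.0],[[0,0,0.001],[0,0,0],0.0],[[0,0,0.0005],[0,0,0],0.0],[[0,0,0],[0,0,0],0.0]]'
```

```text
t: 24.6
ee_pos: [0.4951, -0.2617, 0.0062]
ee_rot: [3.141, 0.0, 1.874]
ft_force: [-1.4, 0.6, 4.8]
opening: 0.0218
grip_force: 45.0
```

Contact on the mat at 4.8 N up. I release slowly, then rise.

```bash
python3 -m inch '[[[0,0,0],[0,0,0],0.024],[[0,0,0],[0,0,0],0.03],[[0,0,0],[0,0,0],0.05],[[0,0,0],[0,0,0],0.06],[[0,0,0],[0,0,0],0.06],[[0,0,0],[0,0,0],0.06]]' 
python3 -m inch '[[[0,0,-0.02],[0,0,0],0.06],[[0,0,-0.05],[0,0,0],0.06],[[0,0,-0.06],[0,0,0],0.06],[[0,0,-0.06],[0,0,0],0.06],[[0,0,-0.06],[0,0,0],0.06],[[0,0,0],[0,0,0],0.06],[[0,0,0],[0,0,0],0.06]]'
python3 - <<'E'
from h import *
p,d,K,T,_=grab('wrist'); t,dt,Kt,Tt,_=grab('top'); save('f.png',np.vstack([p[:300],t[130:290]]),1.3)
C=cloud(d,K,T); a=np.radians(75); x=np.array([np.cos(a),np.sin(a)]);y=np.array([-x[1],x[0]])
hsv=cv2.cvtColor(p,cv2.COLOR_RGB2HSV); m=(hsv[...,0]<16)&(hsv[...,1]>150)&(hsv[...,2]>90)&(C[...,2]<.04); v,u=np.nonzero(m); k=(abs(u-273)<60); print('hook',np.median(C[v[k],u[k]],0))
Ct=cloud(dt,Kt,Tt); al=Ct[...,:2]@x-.298; la=Ct[...,:2]@y+.533
k=(Ct[...,2]>.1)&(Ct[...,2]<.114)&(abs(la)<.04)&(al>-.2)&(al<.0); print('drawer top front',k.sum(),np.percentile(al[k],[0,1,5]))
k=(Ct[...,2]>.1)&(Ct[...,2]<.114)&(la>-.047)&(la<-.038)&(al>-.2); print(np.percentile(al[k],[0,2,5]) if k.any() else '')
print(arm.read_state()['t'])
E
```

```text
t: 25.35
ee_pos: [0.495, -0.2617, 0.0059]
ee_rot: [-3.142, -0.0, 1.874]
ft_force: [1.0, -0.4, 0.3]
opening: 0.06
grip_force: 0.0
t: 26.22
ee_pos: [0.4947, -0.2615, 0.2556]
ee_rot: [-3.141, -0.0, 1.874]
ft_force: [-0.2, -0.2, 0.1]
opening: 0.0597
grip_force: 0.0
hook [ 0.49401367 -0.26159534  0.0284904 ]
drawer top front 812 [-0.14477467 -0.11814471 -0.11625986]
[-0.11786333 -0.11587028 -0.11062506]
26.325
```

View pics/f.png

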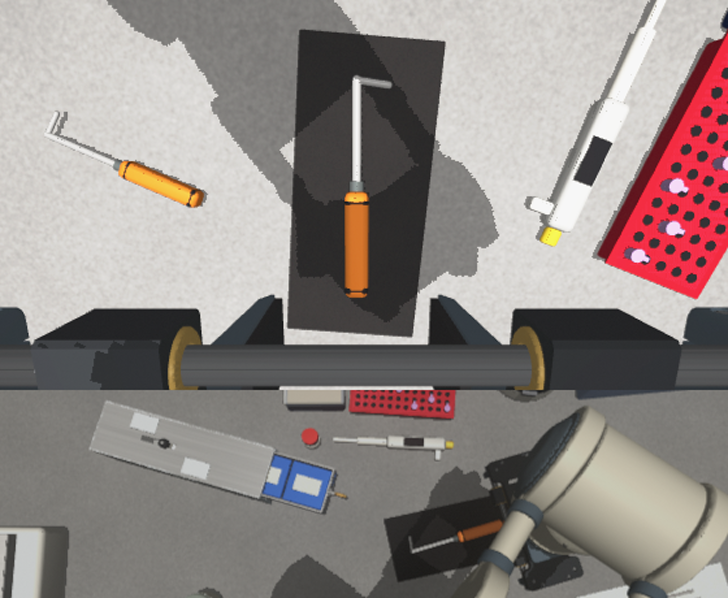

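The final view shows the hook lying flat on the mat, handle at (356,245). The drawer is still out by about 116 mm, and the pot and pipette are in place.

```bash
python3 -c "
from bench import arm
print(arm.job_done())"
```

```text
the job is handed in; nothing more can be done
None
```

I handed the job in at about 26 s: the upper drawer is out about 116 mm against its stop (felt at about 13 N), and the hook is unhooked and lying flat on the mat; the interface returned no verdict.

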